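# Put a wood panel on its stand in the drying cabinet and shut the door

### The job

Balance the rectangular wood panel flat and centred on top of the domed stand inside the drying cabinet. Then push the cabinet door shut until it seats on its catch and stays closed, with the panel still balanced inside; leave the round disc, the long strip and the cup where they are, and do not shift the stand.

Things in the scene. Friction and masses are not known exactly. Their poses are not given: they have to be found in the camera images.
- cabinet: drying cabinet fixed to the table, 170 (x) x 280 (y) x 280 mm high; grey base, aluminium frame, clear sides and roof, slatted back. Origin on the table under its middle; the front is its own -x side (it looks to the right as seen from the robot), an opening 260 mm wide at x = -85 mm. Inner floor 12 mm up; roof underside 270 mm up over the whole depth. In the opening's top corner at -y a steel catch hangs down to 243 mm up.
- door (a joint): door angle, rad: 0 shut, 1.57 straight out of the front, stop at 2.1. A weak spring (0.1 N m per rad) holds it open near 1.55. A sprung roller catch resists the last 0.06 rad: about 8 to 12 N of push near the free edge takes the door past about 0.025 rad, where it snaps over and is held at 0; short of that the door swings open again.
- door_hinge (a point): point on the door's vertical hinge axis at table height, at the cabinet's front +y corner (92 mm in front of the cabinet's middle, 140 mm to its +y side); fixed to the cabinet, axes as the cabinet's
- door_edge (a point): point on the door's outer face at its free edge, 200 mm up; turns with the door: -x out of the outer face, y along the door to the hinge. White door, free edge 277 mm from the hinge axis, 14 mm thick, 12 to 274 mm up; outer face 7 mm outside the hinge axis. Knob 18 mm across, 22 mm proud, 258 mm from the hinge, 120 mm up. The nub for the catch stands 24 mm out of the inner face, 242 mm up.
- panel_center (a point): rectangular panel of bare wood, 100 (x) x 56 (y) x 20 mm (z), 0.08 to 0.15 kg; point at its centre, 10 mm above its underside. It starts flat on the table, its place and that of the disc may be swapped.
- panel: the same panel; origin at the centre of its underside
- stand_top (a point): loose domed stand of black plastic standing in the cabinet (84 mm across, 50 mm high, 0.45 kg); point on the top of the dome, z up. The dome has only a flat crown 18 mm across at the very top, so a panel whose centre is not over the crown tips.
- disc: round disc of bare wood, 80 mm across, 20 mm high, lying flat; bystander. Origin at the centre of its underside
- strip: long strip of bare wood 180 x 40 x 20 mm, lying flat; bystander. Origin at the centre of its underside
- cup: paper mixing cup 72 mm across, 90 mm high; bystander. Origin at the centre of its underside
There are look-alikes about, which are no part of the job. What is shaped like the panel but red is not meant.

How it is judged (in metres and radians):
On the way:
1. the panel is balanced level on the dome, let go of, while the door is still open (horizontal distance between panel_center and stand_top below 0.015 m and angle between panel_center's own z axis and vertical below 0.12 rad and z of panel_center in the frame of stand_top between 0.005 and 0.016 m and angle between stand_top's own z axis and vertical below 0.06 rad and horizontal distance between stand_top and cabinet below 0.05 m and linear speed of panel below 0.02 m/s and contact force between the fingers and panel below 0.05 N and value of joint door above 0.3 rad), for 0.3 s.
At the end, for the whole second after the job is handed in: the door is shut on its catch (under 0.025 rad) and at rest; the panel rests level (within 7 degrees) on the dome, its centre within 15 mm of the dome's axis, released and still, the stand upright in the cabinet (its top within 50 mm of the cabinet's middle) (horizontal distance between panel_center and stand_top below 0.015 m and angle between panel_center's own z axis and vertical below 0.12 rad and z of panel_center in the frame of stand_top between 0.005 and 0.016 m and angle between stand_top's own z axis and vertical below 0.06 rad and horizontal distance between stand_top and cabinet below 0.05 m and linear speed of panel below 0.02 m/s and contact force between the fingers and panel below 0.05 N and value of joint door below 0.025 rad and velocity of joint door between -0.05 and 0.05 rad/s); the robot touches nothing.
It fails at once if the disc, strip or cup is shifted by more than 30 mm, or the stand by more than 25 mm (distance of any of disc, strip, cup from where it was at the start of the episode above 0.03 m or distance of stand_top from where it was at the start of the episode above 0.025 m).
It also fails if it takes over 69 s, if anything falls off the work surface, if the arm or the gripper's body presses on something with over 40 N, if the wrist force passes 120 N, or if a joint passes its speed limit or range.

### The arm

A 6-joint arm with a two-finger parallel gripper is mounted at the origin on the work surface. World frame = base frame: x ahead of the robot, y to its left, z up, the work surface at z = 0. Lengths are in m, angles in degrees, forces in N, time in s.
With the tool pointing down it reaches from about 0.4 to 0.925 m from the base axis. Payload 12.5 kg.
Tool frame: the origin (TCP) lies on the centre line of the jaws, within the pads' length; the fingertips stand 17 mm ahead of it and the grasp point (between the pads) lies 2 mm behind it; z points along the fingers, x is the direction in which the jaws open and shut, and the axes are right-handed (so a half turn about z gives the same grasp; the last joint's range is limited). The gripper opens to 95 mm and grips with 3 to 60 N. Pads are 20 mm wide; open, the fingers measure 119 mm over their backs; the gripper's body (75 mm by 180 mm) begins 59 mm behind the grasp point.
Start: joints at [71.242, 28.126, 89.318, -0, 62.55, -6.05], TCP at [0.137, 0.61, 0.232] pointing down, gripper open.
Joint ranges: [-177.58, 177.58], [-47.91, 125.51], [2.72, 160], [-65.01, 245.01], [3.68, 167.84], [-153.87, 153.87]. Speed limits (degrees/s): [127.2, 127.2, 159.86, 180, 180, 180].

### API

Orientations are given as a 3x3 rotation matrix whose columns are the frame's x, y, z axes.
In Python, from rig import env, vision, ticket gives the robot as it stands. The module is installed in compiled form; this text tells all that it offers.
- The arm moves only by the tool servo_tool, never from a script. Its argument "moves" is a list of rows, each an object of numbers: "x", "y", "z": the shift along the tool's x, y, z in cm; "ax", "ay", "az": the turn, a rotation vector about the tool's x, y, z in degrees; "jaw": the finger opening in cm, from 0 to 9.51. In form: [{"x": .., "y": .., "z": .., "ax": .., "ay": .., "az": .., "jaw": ..}, ...]. A call has 1 to 20 rows; each row shifts and turns the commanded pose from where the row before left it, along the tool's axes as they then stand; what a row does not reach is not made up. A row lasts 1/8 s, in which the tool goes at most 62.5 mm and 10.7 degrees, less where a joint would pass 70% of its speed; a pose out of reach is approached as far as the arm can. A call is refused whole if a number of a shift passes 6.25 or a number of a turn 10.7, either way. A call with a gripper value outside its range is refused whole. The fingers move at their own pace and stop on an object; "grip_force" is the grip in N (left out, the last holds). Time passes only in rows, so rows that do not move let the fingers close. It gives the time, the measured TCP pose, the force and the opening at its end, in the units of the state.
- env.sense(): the state, without advancing time (a new reading comes with each control period).
- vision.read_camera(name): name is "scene" or "top"; returns a dict with "pixels" (400x640x3 uint8, red, green, blue), "camera_matrix" (3x3 intrinsics, pixels), "k1" (the pictures are not rectified: a ray, as slopes to the right and down, at radius r is drawn at 1 + k1 r^2 times it, then the intrinsics apply), "R" (3x3) and "t" (3): a world point X has camera coordinates R X + t. Camera axes: x right, y down, z forward; pixel columns grow to the right and rows downward; lengths in m; the calibration is good to about 2 mm. A picture is of the moment at which its call begins. There is no depth.
- ticket.sign_off(): hands the job in, once; it reports no verdict.
The state is a dict: "clock": time; "q": joint angles; "qd": joint speeds; "effort": joint torques, N m; "position": TCP position; "tcp_rot": TCP orientation; "ft_force": force on the tool from outside, world axes, zero at the start; "moment": the same for the moment, N m; "finger_gap": opening from 0.0 (shut) to 1.0 (fully open).
Only numpy, scipy, OpenCV 4.12 (cv2) and the standard library are available. Lean on these libraries where they do the work, as an engineer would, in place of code of your own. Each camera call takes 0.05 s, during which the arm holds its last target. There are 200 camera calls.

## Working session

There is one attempt and no reset: what is moved stays moved. The work goes in short steps, Python scripts to look and compute and a tool call to move; the robot and the scene stay as the last step left them, time stands still between calls to the robot, and variables do not carry over. Pictures are saved under pics/ and viewed, about 8 in all and at most 12, crops included, and the job is handed in when it is done.

Besides the shell and the picture viewer there is one more tool, called after "Call:" as a command line: name --argument value ..., lists and objects as JSON in quotes. servo_tool: Moves the arm, as the interface text tells. Its arguments: {"type":"object","properties":{"moves":{"type":"array"},"grip_force":{"type":"number"}},"required":["moves"]}

```bash
mkdir -p pics; cat > h.py <<'E'
import numpy as np, cv2
from rig import env, vision, ticket
def cam(n, save=None):
    c=vision.read_camera(n)
    if save: cv2.imwrite('pics/'+save, c['pixels'][:,:,::-1])
    return c
def ray(c,uv):
    K=np.array(c['camera_matrix']);k=c['k1']
    uv=np.atleast_2d(np.array(uv,float))
    d=np.c_[(uv[:,0]-K[0,2])/K[0,0],(uv[:,1]-K[1,2])/K[1,1]]
    s=d.copy()
    for _ in range(20): s=d/(1+k*(s**2).sum(1,keepdims=True))
    R=np.array(c['R']);t=np.array(c['t'])
    return -R.T@t, np.c_[s,np.ones(len(s))]@R
def onz(c,uv,z):
    o,d=ray(c,uv); return o+d*((z-o[2])/d[:,2:3])
def proj(c,X):
    K=np.array(c['camera_matrix']);p=np.atleast_2d(X)@np.array(c['R']).T+np.array(c['t'])
    s=p[:,:2]/p[:,2:]; s=s*(1+c['k1']*(s**2).sum(1,keepdims=True))
    return np.c_[s[:,0]*K[0,0]+K[0,2],s[:,1]*K[1,1]+K[1,2]]
E
python3 - <<'E'
from h import *
for n in('scene','top'):
    c=cam(n,n+'0.png'); print(n,np.round(-np.array(c['R']).T@np.array(c['t']),3),np.round(c['R'],2).tolist(),c['k1'],c['camera_matrix'])
print(env.sense())
E
```

```text
scene [ 0.298 -0.322  1.36 ] [[0.68, -0.74, -0.01], [-0.7, -0.64, -0.32], [0.23, 0.22, -0.95]] -0.06773413632473205 [[428.49999077   0.         317.10880726]
 [  0.         428.49999077 196.96698812]
 [  0.           0.           1.        ]]
top [ 0.459 -0.037  1.267] [[-0.01, -1.0, 0.01], [-0.99, 0.01, -0.11], [0.11, -0.01, -0.99]] 0.01965541707004062 [[425.47864672   0.         317.08998137]
 [  0.         425.47864672 205.24073484]
 [  0.           0.           1.        ]]
{'clock': 0.1, 'q': array([ 7.12412674e+01,  2.81601520e+01,  8.93465122e+01,  5.59699632e-04,
        6.25474399e+01, -6.05086692e+00]), 'qd': array([ 0.02085892, -0.12859569, -0.1777879 ,  0.24060576,  0.10424627,
        0.01151607]), 'effort': array([ 3.19040773e-03, -6.13612533e+01, -2.58603841e+01,  6.94408687e-02,
        4.70492465e-02, -7.36622769e-05]), 'position': array([0.13740679, 0.6095149 , 0.23112677]), 'tcp_rot': array([[ 2.19984376e-01,  9.75503345e-01, -3.11878032e-04],
       [ 9.75502944e-01, -2.19984571e-01, -8.91347290e-04],
       [-9.38120618e-04, -1.08155461e-04, -9.99999554e-01]]), 'ft_force': array([ 0.25746986, -0.42682178, -0.42686672]), 'moment': array([-0.0261072 , -0.04476641,  0.00623312]), 'finger_gap': 1.0001712673011447}
```

View pics/scene0.png

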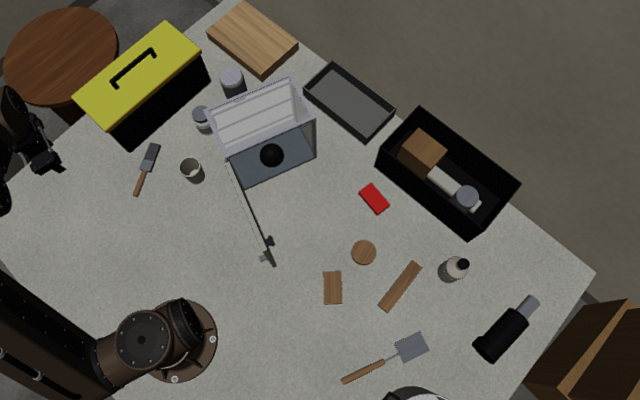

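View pics/top0.png

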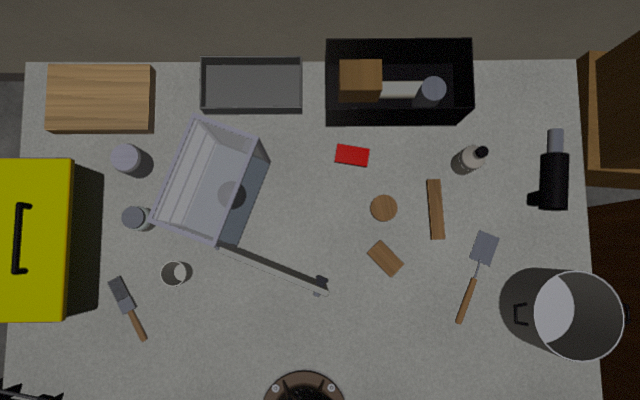

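Candidates for the panel, as (scene px) / (top px):
- bare-wood rectangle (332,288) / (385,258): my choice
- red block (374,198) / (352,155)
- disc (364,252) / (384,208)
- strip (400,286) / (435,209)
- wooden block in the crate (422,152) / (360,80)
- cutting board (252,38) / (100,97)

The cabinet's open front faces lower right in the top view. Its hinge is at top px ~(220,243) and the door's free edge is at ~(325,290).

```bash
python3 - <<'E'
from h import *
ct,cs=cam('top'),cam('scene')
for n,c,(u,v),r in(('top',ct,(385,258),(350,225,425,290)),('scene',cs,(332,288),(312,262,350,312))):
    a=c['pixels'].astype(int); m=((a[:,:,0]-a[:,:,2])>25).astype(np.uint8)
    k,l=cv2.connectedComponents(m); L=l[v,u]
    cn,_=cv2.findContours((l==L).astype(np.uint8),cv2.RETR_EXTERNAL,cv2.CHAIN_APPROX_NONE)
    p=onz(c,cn[0][:,0,:],0.02)[:,:2].astype(np.float32)
    print(n,cv2.minAreaRect(p*1000), m[v-3:v+4,u-3:u+4].sum())
t=ct['pixels'][105:300,145:335]; s=cs['pixels'][70:275,195:320]
p=ct['pixels'][190:290,340:460]
t=cv2.resize(t,None,fx=2.6,fy=2.6,interpolation=3); s=cv2.resize(s,None,fx=2.4,fy=2.4,interpolation=3)
im=np.zeros((600,800,3),np.uint8); im[:t.shape[0],:t.shape[1]]=t; im[:s.shape[0],500:500+s.shape[1]]=s
cv2.imwrite('pics/crop1.png',im[:,:,::-1])
cv2.imwrite('pics/crop2.png',cv2.resize(p,None,fx=5,fy=5,interpolation=3)[:,:,::-1])
E
```

```text
top ((437.70074462890625, -240.35232543945312), (97.73623657226562, 53.92909240722656), 44.2053108215332) 49
scene ((440.4263610839844, -242.41970825195312), (98.18305969238281, 52.602012634277344), 42.2472038269043) 49
```

View pics/crop1.png

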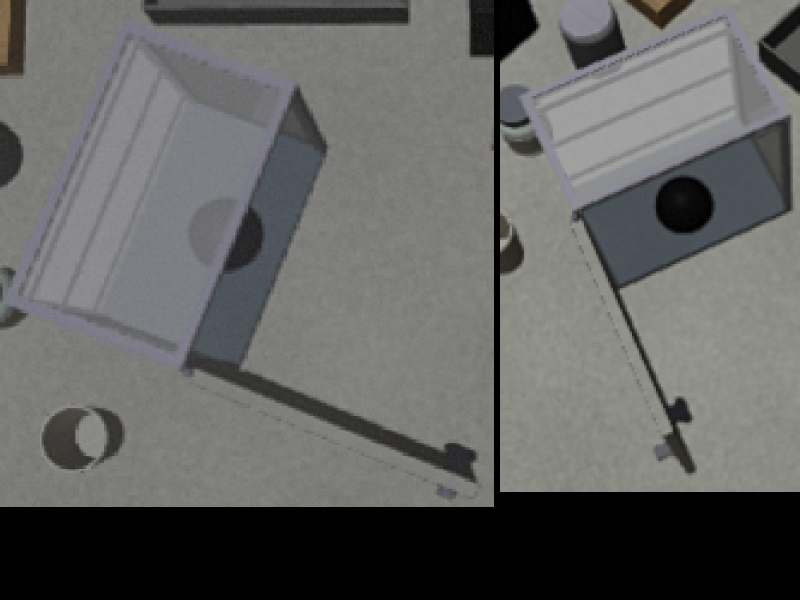

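View pics/crop2.png

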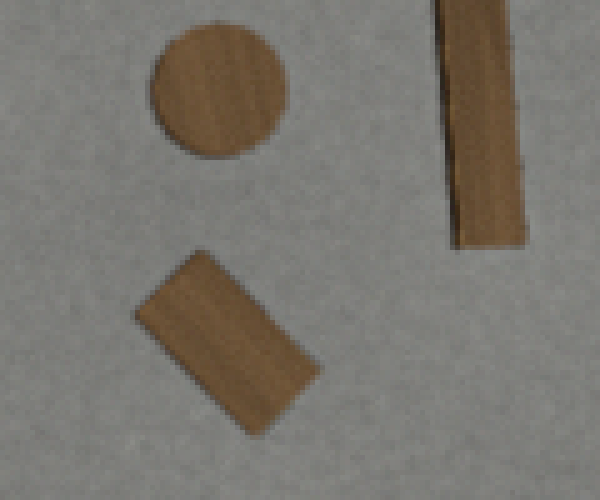

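The first crop shows the cabinet: roof front corners at top px (258,138) and (215,247), the dome at top px (232,195) and scene px (272,155), and the door straight out. The second crop confirms the panel: bare wood, rectangular, between disc and strip.

```bash
python3 - <<'E'
from h import *
ct,cs=cam('top'),cam('scene')
T=[(258.5,138.5),(214.6,247.3),(194.2,114.6),(148.8,220.4)]; S=[(315.8,118.8),(226.3,160.8),(288.8,75),(204.2,110.4)]
a=onz(ct,T,.28)[:,:2];b=onz(cs,S,.28)[:,:2]; print(a.round(3).tolist(),b.round(3).tolist(),a.mean(0),b.mean(0))
for r in(a,b):
    d=(r[0]-r[1])+(r[2]-r[3]); print('yaw -y',np.degrees(np.arctan2(d[1],d[0])),np.linalg.norm(r[0]-r[1]),np.linalg.norm(r[0]-r[2]))
# dome blob
for n,c,(u,v),th in(('scene',cs,(272,155),45),('top',ct,(232,195),None)):
    g=c['pixels'].astype(int).sum(2)//3
    if n=='scene':
        m=(g<th).astype(np.uint8); k,l,st,ce=cv2.connectedComponentsWithStats(m); i=l[v,u]; print(st[i],ce[i]); p=ce[i]
        print([onz(c,p,z)[0].round(3).tolist() for z in(.02,.025)])
    else:
        print(g[180:210:3,212:252:2])
        for p in((231.9,195),): print([onz(c,p,z)[0].round(3).tolist() for z in(.02,.025)])
# door knob / edge near top of door, z=.274
print('door edge', onz(ct,[(328,289)],.274), 'hinge', onz(ct,[(216.5,247.5)],.274))
E
```

```text
[[0.725, 0.095], [0.47, 0.194], [0.784, 0.248], [0.533, 0.347]] [[0.731, 0.091], [0.47, 0.186], [0.786, 0.25], [0.536, 0.349]] [0.62808687 0.22119539] [0.6307732  0.21895107]
yaw -y -21.316615860582843 0.27437503316769113 0.16394715938840226
yaw -y -20.739975377407415 0.27784517092792616 0.16762653302905864
[260 143  24  24 456] [271.34649123 154.93859649]
[[0.631, 0.209, 0.02], [0.629, 0.207, 0.025]]
[[129 128 129 128 129 127 126 127 127 127 122 125 126 125 124  71  90  85
   84  85]
 [128 126 127 129 129 126 111 107 110 110 109 112 125 125  83  85  86  85
   84  85]
 [127 128 126 129 118 109 110 111 108 109 110 117 128 116  42  45  82  84
   87  88]
 [128 127 125 117 109 112 115 116 109 113 111 126 131  58  38  42  45  87
   85  82]
 [126 131 127 109 108 112 111 114 115 113 119 129 104  36  40  40  37  68
   86  81]
 [130 129 127 110 109 110 112 111 117 118 126 124  49  39  42  35  35  67
   87  83]
 [127 126 128 116 111 114 110 114 112 128 127  79  38  43  43  37  35  83
   87  87]
 [130 129 129 123 109 113 110 109 117 126 111  43  38  41  41  39  56  85
   83  86]
 [128 129 124 127 125 110 111 115 125 123  58  39  42  41  42  59  87  84
   86  85]
 [127 128 128 127 129 126 122 123 127 103  36  34  37  58  83  85  85  87
   83  86]]
[[0.626, 0.207, 0.02], [0.625, 0.206, 0.025]]
door edge [[ 0.37234516 -0.0661162   0.274     ]] hinge [[0.46921516 0.19132973 0.274     ]]
```

Call:
servo_tool --moves '[{"z": -5.6}, {"z": -5.6}, {"z": -5.6}, {"x": -1.66, "y": 4.96}, {"x": -1.66, "y": 4.96}, {"x": -1.66, "y": 4.96}, {"x": -1.66, "y": 4.96}, {"x": -1.66, "y": 4.96}, {"x": -1.66, "y": 4.96}, {"x": -1.66, "y": 4.96}, {"x": -4.33, "y": 2.88}, {"x": -4.33, "y": 2.88}, {"x": -4.33, "y": 2.88}, {"x": -4.33, "y": 2.88}, {"x": -4.33, "y": 2.88}, {"x": -4.33, "y": 2.88}, {"x": -4.33, "y": 2.88}]'

```text
schema error: expected keys x, y, z, ax, ay, az, jaw
```

Call:
servo_tool --moves '[{"x": -5.36, "y": -1.0}, {"x": -5.36, "y": -1.0}, {"x": -5.36, "y": -1.0}, {"x": -5.36, "y": -1.0}, {"x": -5.36, "y": -1.0}, {"x": -5.36, "y": -1.0}, {"az": 10.3}, {"az": 10.3}, {"az": 10.3}, {"az": 10.3}, {"az": 10.3}, {"az": 10.3}, {"az": 10.3}, {"az": 10.3}, {"az": 10.3}, {"az": 10.3}, {"az": 10.3}, {"az": 10.3}, {}]'

```text
schema error: expected keys x, y, z, ax, ay, az, jaw
```

Call:
servo_tool --moves '[{"x": 0, "y": 0, "z": -5.6, "ax": 0, "ay": 0, "az": 0, "jaw": 9.5}, {"x": 0, "y": 0, "z": -5.6, "ax": 0, "ay": 0, "az": 0, "jaw": 9.5}, {"x": 0, "y": 0, "z": -5.6, "ax": 0, "ay": 0, "az": 0, "jaw": 9.5}, {"x": -1.66, "y": 4.96, "z": 0, "ax": 0, "ay": 0, "az": 0, "jaw": 9.5}, {"x": -1.66, "y": 4.96, "z": 0, "ax": 0, "ay": 0, "az": 0, "jaw": 9.5}, {"x": -1.66, "y": 4.96, "z": 0, "ax": 0, "ay": 0, "az": 0, "jaw": 9.5}, {"x": -1.66, "y": 4.96, "z": 0, "ax": 0, "ay": 0, "az": 0, "jaw": 9.5}, {"x": -1.66, "y": 4.96, "z": 0, "ax": 0, "ay": 0, "az": 0, "jaw": 9.5}, {"x": -1.66, "y": 4.96, "z": 0, "ax": 0, "ay": 0, "az": 0, "jaw": 9.5}, {"x": -1.66, "y": 4.96, "z": 0, "ax": 0, "ay": 0, "az": 0, "jaw": 9.5}, {"x": -4.33, "y": 2.88, "z": 0, "ax": 0, "ay": 0, "az": 0, "jaw": 9.5}, {"x": -4.33, "y": 2.88, "z": 0, "ax": 0, "ay": 0, "az": 0, "jaw": 9.5}, {"x": -4.33, "y": 2.88, "z": 0, "ax": 0, "ay": 0, "az": 0, "jaw": 9.5}, {"x": -4.33, "y": 2.88, "z": 0, "ax": 0, "ay": 0, "az": 0, "jaw": 9.5}, {"x": -4.33, "y": 2.88, "z": 0, "ax": 0, "ay": 0, "az": 0, "jaw": 9.5}, {"x": -4.33, "y": 2.88, "z": 0, "ax": 0, "ay": 0, "az": 0, "jaw": 9.5}, {"x": -4.33, "y": 2.88, "z": 0, "ax": 0, "ay": 0, "az": 0, "jaw": 9.5}]'

```text
clock: 2.42
position: [0.5809, 0.0783, 0.3997]
tcp_rot: [[0.22, 0.976, 0.0], [0.976, -0.22, 0.0], [0.0, 0.0, -1.0]]
ft_force: [-0.8, -0.5, -0.2]
finger_gap: 1.001
```

Call:
servo_tool --moves '[{"x": -5.36, "y": -1.0, "z": 0, "ax": 0, "ay": 0, "az": 0, "jaw": 9.5}, {"x": -5.36, "y": -1.0, "z": 0, "ax": 0, "ay": 0, "az": 0, "jaw": 9.5}, {"x": -5.36, "y": -1.0, "z": 0, "ax": 0, "ay": 0, "az": 0, "jaw": 9.5}, {"x": -5.36, "y": -1.0, "z": 0, "ax": 0, "ay": 0, "az": 0, "jaw": 9.5}, {"x": -5.36, "y": -1.0, "z": 0, "ax": 0, "ay": 0, "az": 0, "jaw": 9.5}, {"x": -5.36, "y": -1.0, "z": 0, "ax": 0, "ay": 0, "az": 0, "jaw": 9.5}, {"x": 0, "y": 0, "z": 0, "ax": 0, "ay": 0, "az": 10, "jaw": 9.5}, {"x": 0, "y": 0, "z": 0, "ax": 0, "ay": 0, "az": 10, "jaw": 9.5}, {"x": 0, "y": 0, "z": 0, "ax": 0, "ay": 0, "az": 10, "jaw": 9.5}, {"x": 0, "y": 0, "z": 0, "ax": 0, "ay": 0, "az": 10, "jaw": 9.5}, {"x": 0, "y": 0, "z": 0, "ax": 0, "ay": 0, "az": 10, "jaw": 9.5}, {"x": 0, "y": 0, "z": 0, "ax": 0, "ay": 0, "az": 10, "jaw": 9.5}, {"x": 0, "y": 0, "z": 0, "ax": 0, "ay": 0, "az": 10, "jaw": 9.5}, {"x": 0, "y": 0, "z": 0, "ax": 0, "ay": 0, "az": 10, "jaw": 9.5}, {"x": 0, "y": 0, "z": 0, "ax": 0, "ay": 0, "az": 10, "jaw": 9.5}, {"x": 0, "y": 0, "z": 0, "ax": 0, "ay": 0, "az": 10, "jaw": 9.5}, {"x": 0, "y": 0, "z": 0, "ax": 0, "ay": 0, "az": 10, "jaw": 9.5}, {"x": 0, "y": 0, "z": 0, "ax": 0, "ay": 0, "az": 10, "jaw": 9.5}, {"x": 0, "y": 0, "z": 0, "ax": 0, "ay": 0, "az": 0, "jaw": 9.5}]'

```text
clock: 4.8
position: [0.4513, -0.2205, 0.3996]
tcp_rot: [[0.736, -0.677, 0.0], [-0.677, -0.736, 0.0], [-0.0, -0.0, -1.0]]
ft_force: [0.2, -0.3, -0.2]
finger_gap: 0.998
```

Call:
servo_tool --moves '[{"x": 0, "y": 0, "z": 0, "ax": 0, "ay": 0, "az": 0.5, "jaw": 9.5}, {"x": 0, "y": 0, "z": 0, "ax": 9, "ay": 0, "az": 0, "jaw": 9.5}, {"x": 0, "y": 0, "z": 0, "ax": 9, "ay": 0, "az": 0, "jaw": 9.5}, {"x": 0, "y": 0, "z": 0, "ax": 9, "ay": 0, "az": 0, "jaw": 9.5}, {"x": 0, "y": 0, "z": 0, "ax": 9, "ay": 0, "az": 0, "jaw": 9.5}, {"x": 0, "y": 0, "z": 0, "ax": 9, "ay": 0, "az": 0, "jaw": 9.5}, {"x": 0, "y": 0, "z": 0, "ax": 0, "ay": 0, "az": 0, "jaw": 9.5}, {"x": 0, "y": 0, "z": 0, "ax": 0, "ay": 0, "az": 0, "jaw": 9.5}]'

```text
clock: 5.8
position: [0.4514, -0.2207, 0.3998]
tcp_rot: [[0.729, -0.485, 0.483], [-0.684, -0.518, 0.514], [0.001, -0.705, -0.709]]
ft_force: [0.2, -0.4, 0.4]
finger_gap: 0.997
```

```bash
python3 - <<'E'
from h import *
s=env.sense(); print(s['q'].round(1),s['position'],s['tcp_rot'].round(3).tolist())
x=s['tcp_rot'][:,0]; print('jaw yaw',np.degrees(np.arctan2(x[1],x[0])))
a=cam('scene')['pixels']; b=cam('top')['pixels']
im=np.hstack([cv2.resize(i,None,fx=2,fy=2,interpolation=3) for i in(a[150:350,170:370],b[150:350,280:480])])
cv2.imwrite('pics/tilt.png',im[:,:,::-1])
E
```

```text
[-54.8  10.9 100.9  44.2  82.5 -23.5] [ 0.45138096 -0.22072338  0.39982472] [[0.729, -0.485, 0.483], [-0.684, -0.518, 0.514], [0.001, -0.705, -0.709]]
jaw yaw -43.16225479508141
```

View pics/tilt.png

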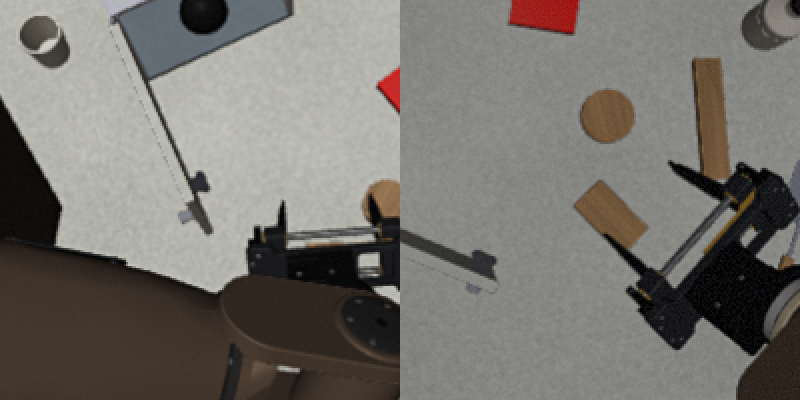

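The jaw opening runs along the wide (180 mm) side of the body and q4 is fine. The disc, strip and panel are untouched. Next is a yaw correction, then the descent.

Call:
servo_tool --moves '[{"x": 0, "y": 0, "z": 0, "ax": 0, "ay": 2.6, "az": 2.6, "jaw": 9.5}, {"x": 0, "y": 0, "z": 0, "ax": 0, "ay": 0, "az": 0, "jaw": 9.5}]'

```text
clock: 6.15
position: [0.4514, -0.2198, 0.4002]
tcp_rot: [[0.685, -0.515, 0.515], [-0.729, -0.485, 0.483], [0.001, -0.706, -0.708]]
ft_force: [-0.5, -0.2, 0.3]
finger_gap: 0.998
```

```bash
cat >> h.py <<'E'
def go(target):
    s=env.sense(); d=np.array(target)-s['position']; print(s['position'].round(4),s['q'].round(1),'tool shift cm',(s['tcp_rot'].T@d*100).round(2),'len',np.linalg.norm(d))
    x=s['tcp_rot'][:,0]; z=s['tcp_rot'][:,2]; print('jaw yaw',np.degrees(np.arctan2(x[1],x[0])),'z',z.round(3),'rot',s['tcp_rot'].round(3).tolist())
E
python3 -c "
from h import *
go([.434,-.2465,.022])"
```

```text
[ 0.4514 -0.2198  0.4002] [-55.1   9.8 102.3  45.2  80.1 -21.5] tool shift cm [ 0.7  28.9  24.59] len 0.379506559630252
jaw yaw -46.78571384706386 z [ 0.515  0.483 -0.708] rot [[0.685, -0.515, 0.515], [-0.729, -0.485, 0.483], [0.001, -0.706, -0.708]]
```

Call:
servo_tool --moves '[{"x": 0.7, "y": 4.1, "z": 3.6, "ax": 0, "ay": 0, "az": 0, "jaw": 9.5}, {"x": 0, "y": 4.1, "z": 3.6, "ax": 0, "ay": 0, "az": 0, "jaw": 9.5}, {"x": 0, "y": 4.1, "z": 3.6, "ax": 0, "ay": 0, "az": 0, "jaw": 9.5}, {"x": 0, "y": 4.1, "z": 3.6, "ax": 0, "ay": 0, "az": 0, "jaw": 9.5}, {"x": 0, "y": 4.1, "z": 3.6, "ax": 0, "ay": 0, "az": 0, "jaw": 9.5}, {"x": 0, "y": 4.1, "z": 3.6, "ax": 0, "ay": 0, "az": 0, "jaw": 9.5}, {"x": 0, "y": 0, "z": 0, "ax": 0, "ay": 0, "az": 0, "jaw": 9.5}]'

```text
clock: 7.02
position: [0.4403, -0.2393, 0.0704]
tcp_rot: [[0.685, -0.518, 0.513], [-0.729, -0.48, 0.488], [-0.006, -0.708, -0.706]]
ft_force: [-0.4, -0.7, 1.1]
finger_gap: 0.999
```

```bash
python3 - <<'E'
from h import *
go([.434,-.2465,.022])
a=cam('scene')['pixels']; b=cam('top')['pixels']
im=np.hstack([cv2.resize(i,None,fx=4,fy=4,interpolation=3) for i in(a[220:320,270:370],b[200:300,340:440])])
cv2.imwrite('pics/hover.png',im[:,:,::-1])
E
```

```text
[ 0.4403 -0.2393  0.0704] [-57.5  39.3 120.5  61.9  52.  -64. ] tool shift cm [0.12 4.1  2.74] len 0.0493457892663057
jaw yaw -46.79505291629597 z [ 0.513  0.488 -0.706] rot [[0.685, -0.518, 0.513], [-0.729, -0.48, 0.488], [-0.006, -0.708, -0.706]]
```

View pics/hover.png

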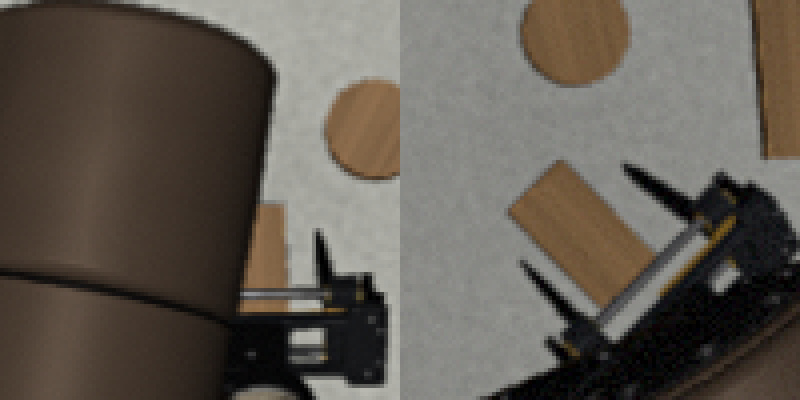

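The jaws straddle the panel, parallel to its long sides. Going down and gripping.

Call:
servo_tool --moves '[{"x": 0.12, "y": 2, "z": 1.4, "ax": 0, "ay": 0, "az": 0, "jaw": 9.5}, {"x": 0, "y": 2.1, "z": 1.3, "ax": 0, "ay": 0, "az": 0, "jaw": 9.5}, {"x": 0, "y": 0, "z": 0, "ax": 0, "ay": 0, "az": 0, "jaw": 9.5}]'

```text
clock: 7.5
position: [0.4347, -0.2484, 0.0264]
tcp_rot: [[0.684, -0.515, 0.517], [-0.73, -0.484, 0.482], [0.002, -0.707, -0.707]]
ft_force: [-1.0, 0.9, 0.3]
finger_gap: 1.001
```

Call:
servo_tool --grip_force 15 --moves '[{"x": 0, "y": 0, "z": 0, "ax": 0, "ay": 0, "az": 0, "jaw": 4.5}, {"x": 0, "y": 0, "z": 0, "ax": 0, "ay": 0, "az": 0, "jaw": 4.5}, {"x": 0, "y": 0, "z": 0, "ax": 0, "ay": 0, "az": 0, "jaw": 4.5}, {"x": 0, "y": 0, "z": 0, "ax": 0, "ay": 0, "az": 0, "jaw": 4.5}, {"x": 0, "y": 0, "z": 0, "ax": 0, "ay": 0, "az": 0, "jaw": 4.5}, {"x": 0, "y": 0, "z": 0, "ax": 0, "ay": 0, "az": 0, "jaw": 4.5}]'

```text
clock: 8.25
position: [0.4342, -0.2477, 0.025]
tcp_rot: [[0.683, -0.516, 0.516], [-0.73, -0.483, 0.484], [-0.0, -0.708, -0.707]]
ft_force: [-1.6, 0.1, 4.2]
finger_gap: 0.584
```

```bash
python3 -c "
from h import *
go([.434,-.2465,.022]); print(env.sense()['ft_force'],env.sense()['finger_gap']*.0951)"
```

```text
[ 0.4342 -0.2477  0.025 ] [-58.7  44.7 120.8  65.4  49.6 -71.2] tool shift cm [-0.1   0.17  0.26] len 0.003257830485616131
jaw yaw -46.88475714401416 z [ 0.516  0.484 -0.707] rot [[0.683, -0.516, 0.516], [-0.73, -0.483, 0.484], [-0.0, -0.708, -0.707]]
[-1.63775696  0.06502719  4.2421937 ] 0.055555104790978596
```

Call:
servo_tool --moves '[{"x": 0, "y": -1, "z": -1, "ax": 0, "ay": 0, "az": 0, "jaw": 4.5}, {"x": 0, "y": -3, "z": -3, "ax": 0, "ay": 0, "az": 0, "jaw": 4.5}, {"x": 0, "y": -4, "z": -4, "ax": 0, "ay": 0, "az": 0, "jaw": 4.5}, {"x": 0, "y": -4, "z": -4, "ax": 0, "ay": 0, "az": 0, "jaw": 4.5}, {"x": 0, "y": 0, "z": 0, "ax": 0, "ay": -5, "az": -5, "jaw": 4.5}, {"x": 0, "y": 0, "z": 0, "ax": 0, "ay": -5, "az": -5, "jaw": 4.5}, {"x": 0, "y": 0, "z": 0, "ax": 0, "ay": -5, "az": -5, "jaw": 4.5}, {"x": 0, "y": 0, "z": 0, "ax": 0, "ay": -5, "az": -5, "jaw": 4.5}, {"x": 0, "y": 0, "z": 0, "ax": 0, "ay": -4.7, "az": -4.7, "jaw": 4.5}, {"x": 0, "y": 0, "z": 0, "ax": 0, "ay": 0, "az": 0, "jaw": 4.5}]'

```text
clock: 9.5
position: [0.4345, -0.2478, 0.1947]
tcp_rot: [[0.978, -0.147, 0.146], [-0.207, -0.692, 0.691], [-0.0, -0.706, -0.708]]
ft_force: [0.4, -0.1, -0.7]
finger_gap: 0.589
```

```bash
python3 -c "
from h import *
go([.582,-.008,.19])"
```

```text
[ 0.4345 -0.2478  0.1947] [-53.4  32.3 102.   32.4  80.8 -57. ] tool shift cm [  9.46 -18.44  19.06] len 0.28154990135701635
jaw yaw -11.949580129897013 z [ 0.146  0.691 -0.708] rot [[0.978, -0.147, 0.146], [-0.207, -0.692, 0.691], [-0.0, -0.706, -0.708]]
```

Call:
servo_tool --moves '[{"x": 3.2, "y": -3.0, "z": 3.1, "ax": 0, "ay": 0, "az": 0, "jaw": 4.5}, {"x": 3.2, "y": -3.0, "z": 3.1, "ax": 0, "ay": 0, "az": 0, "jaw": 4.5}, {"x": 3.06, "y": -3.1, "z": 3.2, "ax": 0, "ay": 0, "az": 0, "jaw": 4.5}, {"x": 0, "y": -3.1, "z": 3.2, "ax": 0, "ay": 0, "az": 0, "jaw": 4.5}, {"x": 0, "y": -3.1, "z": 3.2, "ax": 0, "ay": 0, "az": 0, "jaw": 4.5}, {"x": 0, "y": -3.1, "z": 3.2, "ax": 0, "ay": 0, "az": 0, "jaw": 4.5}, {"x": 0, "y": 0, "z": 0, "ax": 0, "ay": 0, "az": 0, "jaw": 4.5}, {"x": 0, "y": 0, "z": 0, "ax": 0, "ay": 0, "az": 0, "jaw": 4.5}]'

```text
clock: 10.5
position: [0.5812, -0.0091, 0.1906]
tcp_rot: [[0.978, -0.148, 0.147], [-0.209, -0.692, 0.691], [-0.0, -0.707, -0.707]]
ft_force: [-1.1, 0.7, -1.9]
finger_gap: 0.588
```

```bash
python3 - <<'E'
from h import *
go([.582,-.008,.19])
s=env.sense(); p=s['position']
cs,ct=cam('scene'),cam('top')
for n,c in(('s',cs),('t',ct)):
    print(n,'tcp px',proj(c,p).round(1))
np.save('cs.npy',cs['pixels']);np.save('ct.npy',ct['pixels'])
im=np.hstack([cv2.resize(i,None,fx=2.5,fy=2.5,interpolation=3) for i in(cs['pixels'][90:290,190:350],ct['pixels'][120:320,190:350])])
cv2.imwrite('pics/pre.png',im[:,:,::-1])
E
```

```text
[ 0.5812 -0.0091  0.1906] [-25.4  32.2 103.2  48.3  67.2 -42.1] tool shift cm [ 0.05 -0.04  0.13] len 0.001451774238871074
jaw yaw -12.04228163176206 z [ 0.147  0.691 -0.707] rot [[0.978, -0.148, 0.147], [-0.209, -0.692, 0.691], [-0.0, -0.707, -0.707]]
s tcp px [[306.6 188.6]]
t tcp px [[303.7 202.9]]
```

View pics/pre.png

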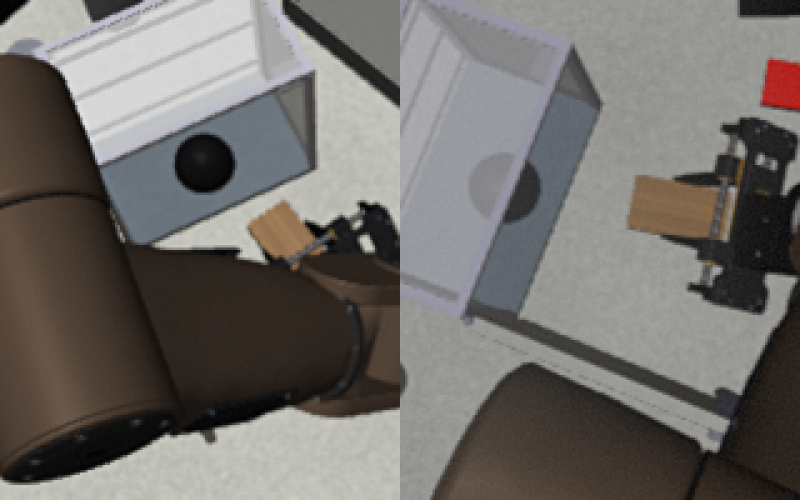

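```bash
python3 - <<'E'
from h import *
from scipy.spatial.transform import Rotation as Ro
D=[([71.24,28.16,89.35,0,62.55,-6.05],[.1374,.6095,.2311],[0,0,-1]),
([-54.8,10.9,100.9,44.2,82.5,-23.5],[.45138,-.22072,.39982],[.483,.514,-.709]),
([-55.1,9.8,102.3,45.2,80.1,-21.5],[.4514,-.2198,.4002],[.515,.483,-.708]),
([-57.5,39.3,120.5,61.9,52.,-64.],[.4403,-.2393,.0704],[.513,.488,-.706]),
([-58.7,44.7,120.8,65.4,49.6,-71.2],[.4342,-.2477,.025],[.516,.484,-.707]),
([-53.4,32.3,102.,32.4,80.8,-57.],[.4345,-.2478,.1947],[.146,.691,-.708]),
([-25.4,32.2,103.2,48.3,67.2,-42.1],[.5812,-.0091,.1906],[.147,.691,-.707])]
A=[];B=[]
for q,p,z in D:
    r=np.radians(q); R1=Ro.from_euler('z',r[0]).as_matrix(); P=lambda a:R1@Ro.from_euler('y',a).as_matrix()
    R23=P(r[1]+r[2]); f=R23[:,2]
    A.append(np.c_[R1[:,0],[0,0,1],P(r[1])[:,2],R23[:,0],f,z]);B.append(p)
    for s in(1,-1):
        zz=R23@Ro.from_euler('ZY',[s*r[3],r[4]]).as_matrix()[:,2]; 
        print(s,(zz-z).round(2),end=' ')
A=np.vstack(A);B=np.hstack(B); x,res,_,_=np.linalg.lstsq(A,B,rcond=None); print('\n a1 d1 L2 a3 L3 d6',x.round(3),np.abs(A@x-B).max())
q,p,z=D[-1]; w=np.array(p)-x[5]*np.array(z); print('wrist',w)
r=np.radians(q);R1=Ro.from_euler('z',r[0]).as_matrix();R23=R1@Ro.from_euler('y',r[1]+r[2]).as_matrix(); print('elbow',w-R23@[x[3],0,x[4]], 'elbow-offset',w-x[4]*R23[:,2])
# place pose wrist
h=np.radians(78); zt=np.array([np.cos(h)*.707,np.sin(h)*.707,-.707]); pl=np.array([.626,.2015,.087]); w=pl-x[5]*zt
az=np.arctan2(w[1],w[0]); rr=np.hypot(w[0],w[1])-x[0]; zz=w[2]-x[1]; L3=np.hypot(x[3],x[4]); d=np.hypot(rr,zz)
al=np.arctan2(rr,zz)-np.arccos((x[2]**2+d*d-L3**2)/(2*x[2]*d))
el=np.array([(x[0]+x[2]*np.sin(al))*np.cos(az),(x[0]+x[2]*np.sin(al))*np.sin(az),x[1]+x[2]*np.cos(al)])
print('place wrist',w,'elbow',el)
E
```

```text
1 [-0. -0.  0.] -1 [-0. -0.  0.] 1 [-0.  0.  0.] -1 [-1.13 -0.8   0.  ] 1 [0. 0. 0.] -1 [-1.15 -0.8   0.  ] 1 [ 0. -0.  0.] -1 [-1.17 -0.75  0.  ] 1 [ 0. -0.  0.] -1 [-1.18 -0.72  0.  ] 1 [-0. -0. -0.] -1 [-0.85 -0.63 -0.  ] 1 [-0.  0.  0.] -1 [-0.59 -1.24  0.  ] 
 a1 d1 L2 a3 L3 d6 [0.011 0.269 0.561 0.017 0.409 0.347] 0.0656219884598272
wrist [ 0.5301824  -0.24891744  0.43597038]
elbow [ 0.28120655 -0.13069502  0.73922617] elbow-offset [ 0.27047512 -0.12559936  0.72751111]
place wrist [ 0.57498463 -0.03850845  0.33237038] elbow [ 0.37901859 -0.02538401  0.69202945]
```

```bash
python3 - <<'E'
from h import *
s=env.sense();p=s['position'];ct,cs=cam('top'),cam('scene'); z=s['tcp_rot'][:,2]; hd=z[:2]/np.hypot(*z[:2]); n=np.array([-hd[1],hd[0]])
for nm,c,roi in(('top',ct,(278,185,318,220)),('scene',cs,(285,165,325,200))):
    a=c['pixels'].astype(int); m=((a[:,:,0]-a[:,:,2])>25).astype(np.uint8)
    k=np.zeros_like(m);k[roi[1]:roi[3],roi[0]:roi[2]]=1;m&=k
    m=cv2.morphologyEx(m,cv2.MORPH_OPEN,np.ones((3,3),np.uint8))
    v,u=np.nonzero(m); q=onz(c,np.c_[u,v],p[2]-.005)[:,:2]-p[:2]
    al,la=q@hd,q@n
    print(nm,len(u),'along max',np.percentile(al,[50,97,99.5]).round(4),'lat',np.percentile(la[al>.02],[1,50,99]).round(4))
E
```

```text
top 708 along max [0.0143 0.0535 0.0556] lat [-0.0243  0.0026  0.0297]
scene 411 along max [0.0242 0.0551 0.0569] lat [-0.0282  0.0001  0.0278]
```

Call:
servo_tool --moves '[{"x": 0, "y": 3.2, "z": 3.2, "ax": 0, "ay": 0, "az": 0, "jaw": 4.5}, {"x": 0, "y": 3.2, "z": 3.2, "ax": 0, "ay": 0, "az": 0, "jaw": 4.5}, {"x": 0, "y": -2.7, "z": 2.7, "ax": 0, "ay": 0, "az": 0, "jaw": 4.5}, {"x": 0, "y": -2.7, "z": 2.7, "ax": 0, "ay": 0, "az": 0, "jaw": 4.5}, {"x": 0, "y": -2.7, "z": 2.7, "ax": 0, "ay": 0, "az": 0, "jaw": 4.5}, {"x": 0, "y": -2.7, "z": 2.7, "ax": 0, "ay": 0, "az": 0, "jaw": 4.5}, {"x": 0, "y": -1.5, "z": 1.5, "ax": 0, "ay": 0, "az": 0, "jaw": 4.5}, {"x": 0, "y": 0, "z": 0, "ax": 0, "ay": 0, "az": 0, "jaw": 4.5}, {"x": 0, "y": 0, "z": 0, "ax": 0, "ay": 0, "az": 0, "jaw": 4.5}]'

```text
clock: 11.82
position: [0.6177, 0.1605, 0.0997]
tcp_rot: [[0.978, -0.147, 0.147], [-0.208, -0.692, 0.692], [0.0, -0.707, -0.707]]
ft_force: [0.3, -0.2, -2.4]
finger_gap: 0.587
```

```bash
python3 - <<'E'
from h import *
go([.6265,.2005,.100]);print(env.sense()['ft_force'])
cs,ct=cam('scene'),cam('top')
im=np.hstack([cv2.resize(i,None,fx=4,fy=4,interpolation=3) for i in(cs['pixels'][80:220,220:320],ct['pixels'][120:260,190:290])])
cv2.imwrite('pics/in.png',im[:,:,::-1])
E
```

```text
[0.6177 0.1605 0.0997] [ -8.1  40.4 105.2  63.   52.3 -44.7] tool shift cm [ 0.03 -2.92  2.88] len 0.04100182571730641
jaw yaw -12.00348778896334 z [ 0.147  0.692 -0.707] rot [[0.978, -0.147, 0.147], [-0.208, -0.692, 0.692], [0.0, -0.707, -0.707]]
[ 0.25712756 -0.16182568 -2.35204613]
```

View pics/in.png

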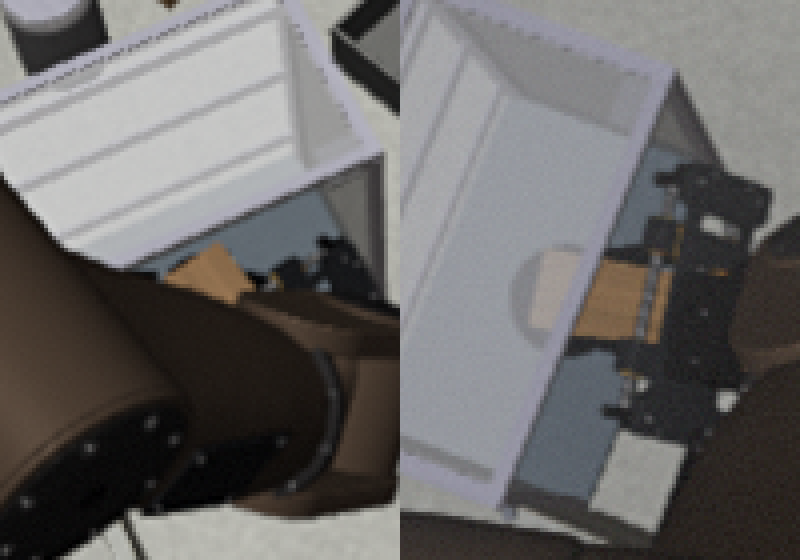

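Panel and dome centres line up laterally in the top view. Going forward onto the dome.

Call:
servo_tool --moves '[{"x": 0, "y": -1.2, "z": 1.2, "ax": 0, "ay": 0, "az": 0, "jaw": 4.5}, {"x": 0, "y": -1.2, "z": 1.2, "ax": 0, "ay": 0, "az": 0, "jaw": 4.5}, {"x": 0, "y": -0.5, "z": 0.5, "ax": 0, "ay": 0, "az": 0, "jaw": 4.5}, {"x": 0, "y": 0, "z": 0, "ax": 0, "ay": 0, "az": 0, "jaw": 4.5}, {"x": 0, "y": 0.3, "z": 0.3, "ax": 0, "ay": 0, "az": 0, "jaw": 4.5}, {"x": 0, "y": 0.3, "z": 0.3, "ax": 0, "ay": 0, "az": 0, "jaw": 4.5}, {"x": 0, "y": 0.1, "z": 0.1, "ax": 0, "ay": 0, "az": 0, "jaw": 4.5}, {"x": 0, "y": 0, "z": 0, "ax": 0, "ay": 0, "az": 0, "jaw": 4.5}]'

```text
clock: 12.92
position: [0.6261, 0.2014, 0.0897]
tcp_rot: [[0.978, -0.147, 0.146], [-0.207, -0.692, 0.692], [-0.0, -0.707, -0.707]]
ft_force: [-0.8, 0.0, -1.4]
finger_gap: 0.585
```

```bash
python3 - <<'E'
from h import *
go([.6265,.2005,.087]);s=env.sense();print(s['ft_force'],s['moment'])
ct=cam('top'); p=s['position']; g=ct['pixels'].astype(int)
z=s['tcp_rot'][:,2]; hd=z[:2]/np.hypot(*z[:2]); n=np.array([-hd[1],hd[0]])
m=((g[:,:,0]-g[:,:,2])>14).astype(np.uint8); k=np.zeros_like(m);k[170:220,215:265]=1;m&=k
m=cv2.morphologyEx(m,cv2.MORPH_OPEN,np.ones((3,3),np.uint8))
v,u=np.nonzero(m); q=onz(ct,np.c_[u,v],p[2]-.005)[:,:2]-p[:2]; al,la=q@hd,q@n
print(len(u),np.percentile(al,[97,99.5]),np.percentile(la[al>.02],[1,50,99]))
E
```

```text
[0.6261 0.2014 0.0897] [ -4.   41.8 104.1  65.8  50.2 -43.7] tool shift cm [0.06 0.25 0.14] len 0.0029024086004001476
jaw yaw -11.972652998077484 z [ 0.146  0.692 -0.707] rot [[0.978, -0.147, 0.146], [-0.207, -0.692, 0.692], [-0.0, -0.707, -0.707]]
[-0.81667859  0.01928534 -1.42246318] [-0.64654506  0.1975364  -0.01550227]Traceback (most recent call last):
  File "<stdin>", line 8, in <module>
    return _quantile_unchecked(
        a, q, axis, out, overwrite_input, method, keepdims, weights)
    return _ureduce(a,
                    func=_quantile_ureduce_func,
    ...<5 lines>...
                    overwrite_input=overwrite_input,
                    method=method)
    r = func(a, **kwargs)
    result = _quantile(arr,
                       quantiles=q,
    ...<2 lines>...
                       out=out,
                       weights=wgt)
    slices_having_nans = np.isnan(arr[-1, ...])
                                  ~~~^^^^^^^^^
IndexError: index -1 is out of bounds for axis 0 with size 0
```

Call:
servo_tool --moves '[{"x": 0.05, "y": 0.15, "z": 0.1, "ax": 0, "ay": 0, "az": 0, "jaw": 4.5}, {"x": 0, "y": 0.05, "z": 0.05, "ax": 0, "ay": 0, "az": 0, "jaw": 4.5}, {"x": 0, "y": 0, "z": 0, "ax": 0, "ay": 0, "az": 0, "jaw": 4.5}]'

```text
clock: 13.35
position: [0.6265, 0.2012, 0.0874]
tcp_rot: [[0.978, -0.146, 0.146], [-0.207, -0.692, 0.692], [-0.0, -0.707, -0.707]]
ft_force: [-0.2, 0.5, -1.0]
finger_gap: 0.587
```

Call:
servo_tool --moves '[{"x": 0, "y": 0.07, "z": 0.07, "ax": 0, "ay": 0, "az": 0, "jaw": 4.5}, {"x": 0, "y": 0, "z": 0, "ax": 0, "ay": 0, "az": 0, "jaw": 4.5}]'

```text
clock: 13.6
position: [0.6265, 0.2012, 0.087]
tcp_rot: [[0.978, -0.146, 0.147], [-0.207, -0.691, 0.692], [0.0, -0.708, -0.706]]
ft_force: [-2.0, -2.0, 4.5]
finger_gap: 0.586
```

Call:
servo_tool --moves '[{"x": 0, "y": -0.03, "z": -0.03, "ax": 0, "ay": 0, "az": 0, "jaw": 4.5}, {"x": 0, "y": 0, "z": 0, "ax": 0, "ay": 0, "az": 0, "jaw": 4.5}]'

```text
clock: 13.85
position: [0.6265, 0.2012, 0.087]
tcp_rot: [[0.978, -0.146, 0.147], [-0.207, -0.692, 0.692], [0.0, -0.707, -0.707]]
ft_force: [-1.7, -0.6, 3.1]
finger_gap: 0.586
```

```bash
python3 - <<'E'
from h import *
s=env.sense();p=s['position'];z=s['tcp_rot'][:,2]; hd=z[:2]/np.hypot(*z[:2]); n=np.array([-hd[1],hd[0]])
ct=cam('top'); g=cv2.medianBlur(ct['pixels'],3).astype(int); d=g[:,:,0]-g[:,:,2]
print(proj(ct,[.628,.2075,.072]), p)
print(d[180:212:3,212:262:2])
m=(d>8).astype(np.uint8); k=np.zeros_like(m);k[175:215,210:262]=1;m&=k
m=cv2.morphologyEx(m,cv2.MORPH_OPEN,np.ones((3,3),np.uint8))
v,u=np.nonzero(m)
if len(u):
    q=onz(ct,np.c_[u,v],.082)[:,:2]-p[:2]; al,la=q@hd,q@n
    print(len(u),np.percentile(al,[1,97,99.5]),[np.percentile(la[(al>a)&(al<a+.02)],[1,50,99]).round(4) for a in(-.0,.02)])
E
```

```text
[[228.20695929 191.74080505]] [0.62651446 0.20119886 0.08703162]
[[ -2   4   1  -3  -4  -8  -9  -5  -4  -5  -5  -4  -7 -14 -13   6  16  -4
   -2  -1  -1  -3  -3  -1   2]
 [  8  11  10  11  11  11  11  10  11   7   1   0 -12 -12  -7  -1  -2  -3
   -1  -3  -2   0  -2   0   5]
 [  9  10  12  10  10  11  10  10  10  10  11  -1 -15 -15  35  30   0   0
   -2   1   1   4   1  -1   8]
 [ 10  12  11  11  10  12  12  11  10  11   7 -12 -12  20  46  22  -2   0
   -1   0   0  -2  -1   6   9]
 [ 10   9  12  12  11  11  10  11  12  11  -5 -14 -10  25  52  -1  -2  -1
   -1   0   0  -1  -1   8  10]
 [ 10  10  11  10  10  11  10  10  10   0 -14 -12   1  42  40  -4  -2  -1
   -1   0  -2  -1   4  10   9]
 [  8   9  11  12  11  10  10  10  10 -11 -15  -5   5  45  23  -3  -1   0
    0   0   0   1   8   8  11]
 [ -9  -9  -8  -1   1   3   5   9  -8 -13 -12  -2  23  44   1  -4   0  -1
   -1   1   0  -1  12   8   8]
 [-10  -9 -10 -10  -7  -5  -3  -7 -14 -15  -4  -4  -3  -2  -3   0  -1  -2
   -1   0  -1  -1   6  12  15]
 [ -9  -9  -9  -9  -8  -8  -5 -13 -14 -11  -4  -3  -3  -3  -3  -2  -1  -2
   -1  -1  -1   0   0   9  13]
 [ -9  -9  -9  -9  -8  -9 -11 -12 -11   4  22  11  -4  -3   0  -1   0   0
   -1   0  -1   0  -2  -1   4]]
481 [-0.09295244  0.05061641  0.05253211] [array([-0.0231,  0.0011,  0.0269]), array([-0.023 ,  0.0028,  0.0286])]
```

```bash
python3 - <<'E'
from h import *
s=env.sense();p=s['position'];z=s['tcp_rot'][:,2]; hd=z[:2]/np.hypot(*z[:2]); n=np.array([-hd[1],hd[0]])
ct=cam('top'); g=cv2.medianBlur(ct['pixels'],3).astype(int); d=g[:,:,0]-g[:,:,2]
m=(d>5).astype(np.uint8); k=np.zeros_like(m);k[180:206,195:232]=1;m&=k
m=cv2.morphologyEx(m,cv2.MORPH_OPEN,np.ones((3,3),np.uint8))
v,u=np.nonzero(m); q=onz(ct,np.c_[u,v],.082)[:,:2]; al,la=(q-p[:2])@hd,(q-p[:2])@n
f=np.percentile(al,98); print(f, 'centre est',p[:2]+hd*(f+.001-.05)+n*.001)
E
```

```text
0.05346966636728072 centre est [0.62647137 0.20576885]
```

Call:
servo_tool --grip_force 5 --moves '[{"x": 0, "y": 0, "z": 0, "ax": 0, "ay": 0, "az": 0, "jaw": 5.4}, {"x": 0, "y": 0, "z": 0, "ax": 0, "ay": 0, "az": 0, "jaw": 5.5}, {"x": 0, "y": 0, "z": 0, "ax": 0, "ay": 0, "az": 0, "jaw": 5.6}, {"x": 0, "y": 0, "z": 0, "ax": 0, "ay": 0, "az": 0, "jaw": 5.7}, {"x": 0, "y": 0, "z": 0, "ax": 0, "ay": 0, "az": 0, "jaw": 5.8}, {"x": 0, "y": 0, "z": 0, "ax": 0, "ay": 0, "az": 0, "jaw": 6.0}, {"x": 0, "y": 0, "z": 0, "ax": 0, "ay": 0, "az": 0, "jaw": 6.4}, {"x": 0, "y": 0, "z": 0, "ax": 0, "ay": 0, "az": 0, "jaw": 7}, {"x": 0, "y": 0, "z": 0, "ax": 0, "ay": 0, "az": 0, "jaw": 8}, {"x": 0, "y": 0, "z": 0, "ax": 0, "ay": 0, "az": 0, "jaw": 9.5}, {"x": 0, "y": 0, "z": 0, "ax": 0, "ay": 0, "az": 0, "jaw": 9.5}, {"x": 0, "y": 0, "z": 0, "ax": 0, "ay": 0, "az": 0, "jaw": 9.5}, {"x": 0, "y": 0, "z": 0, "ax": 0, "ay": 0, "az": 0, "jaw": 9.5}]'

```text
clock: 15.58
position: [0.6265, 0.2012, 0.0869]
tcp_rot: [[0.978, -0.146, 0.146], [-0.207, -0.692, 0.692], [0.0, -0.707, -0.707]]
ft_force: [-0.5, -0.7, 0.3]
finger_gap: 0.998
```

```bash
python3 - <<'E'
from h import *
cs,ct=cam('scene'),cam('top'); print(env.sense()['ft_force'])
im=np.hstack([cv2.resize(i,None,fx=4,fy=4,interpolation=3) for i in(cs['pixels'][80:220,220:320],ct['pixels'][120:260,190:290])])
cv2.imwrite('pics/rel.png',im[:,:,::-1])
E
```

```text
[-1.32822827  0.59189829  0.92057877]
```

View pics/rel.png

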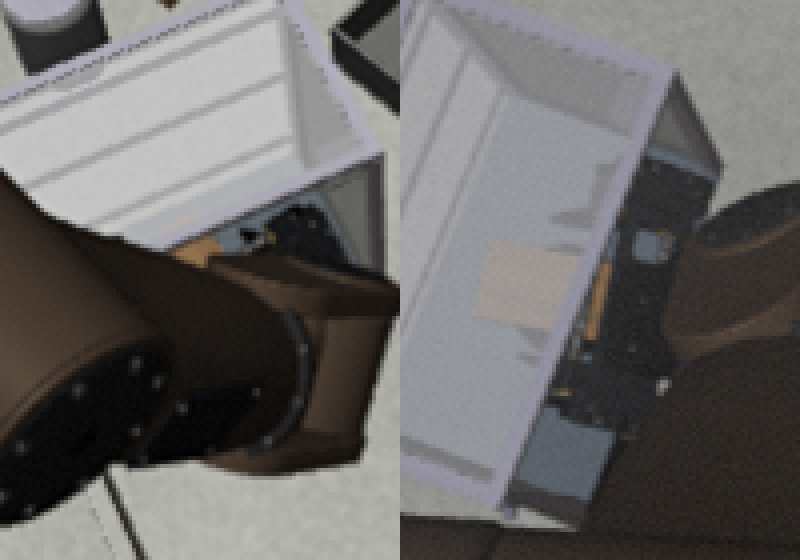

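The panel sits level on the dome at top crop (530,285) and the fingers are clear on both sides. Backing out along the entry path.

Call:
servo_tool --moves '[{"x": 0, "y": 0.5, "z": -0.7, "ax": 0, "ay": 0, "az": 0, "jaw": 9.5}, {"x": 0, "y": 1, "z": -1.1, "ax": 0, "ay": 0, "az": 0, "jaw": 9.5}, {"x": 0, "y": 1.5, "z": -1.6, "ax": 0, "ay": 0, "az": 0, "jaw": 9.5}, {"x": 0, "y": 2, "z": -2.1, "ax": 0, "ay": 0, "az": 0, "jaw": 9.5}, {"x": 0, "y": 2.5, "z": -2.5, "ax": 0, "ay": 0, "az": 0, "jaw": 9.5}, {"x": 0, "y": 2.5, "z": -2.5, "ax": 0, "ay": 0, "az": 0, "jaw": 9.5}, {"x": 0, "y": 2.5, "z": -2.5, "ax": 0, "ay": 0, "az": 0, "jaw": 9.5}, {"x": 0, "y": 2.5, "z": -2.5, "ax": 0, "ay": 0, "az": 0, "jaw": 9.5}, {"x": 0, "y": 0, "z": -3, "ax": 0, "ay": 0, "az": 0, "jaw": 9.5}, {"x": 0, "y": 0, "z": 0, "ax": 0, "ay": 0, "az": 0, "jaw": 9.5}, {"x": 0, "y": 0, "z": 0, "ax": 0, "ay": 0, "az": 0, "jaw": 9.5}]'

```text
clock: 17.05
position: [0.5771, -0.0305, 0.1113]
tcp_rot: [[0.978, -0.147, 0.146], [-0.207, -0.692, 0.692], [-0.0, -0.707, -0.707]]
ft_force: [-0.7, 0.3, 0.4]
finger_gap: 1.001
```

```bash
python3 - <<'E'
from h import *
go([.58,-.05,.42])
cs,ct=cam('scene'),cam('top')
g=ct['pixels'].astype(int)
# door top edge & panel edge on top view; stand blob in scene
im=np.hstack([cv2.resize(i,None,fx=3,fy=3,interpolation=3) for i in(cs['pixels'][80:280,205:335],ct['pixels'][110:310,190:320])])
cv2.imwrite('pics/out.png',im[:,:,::-1])
E
```

```text
[ 0.5771 -0.0305  0.1113] [-27.5  39.2 105.3  50.4  62.2 -50.8] tool shift cm [  0.68 -20.52 -23.13] len 0.30929011318134897
jaw yaw -11.971786138901656 z [ 0.146  0.692 -0.707] rot [[0.978, -0.147, 0.146], [-0.207, -0.692, 0.692], [-0.0, -0.707, -0.707]]
```

View pics/out.png

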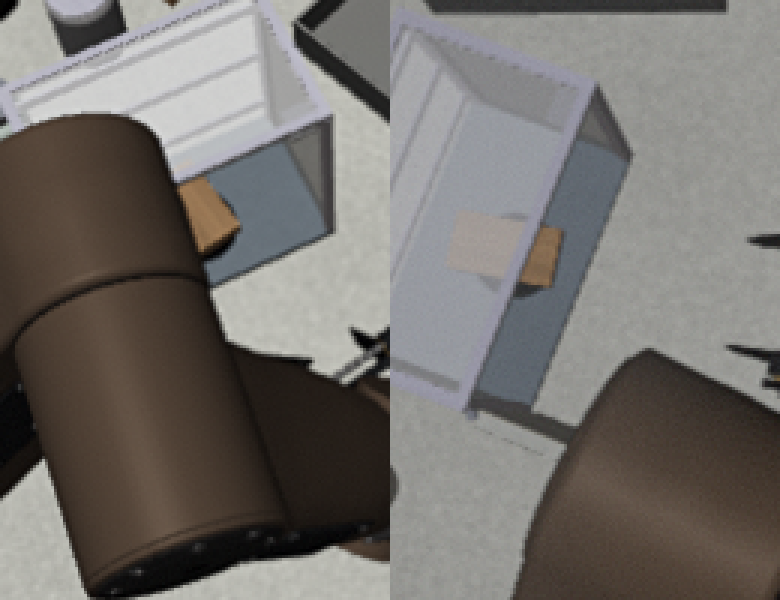

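The panel is balanced on the dome and the door is still open. Now raising, straightening the tool, and closing the jaws for the push on the door.

Call:
servo_tool --moves '[{"x": 0, "y": -4, "z": -4, "ax": 0, "ay": 0, "az": 0, "jaw": 9.5}, {"x": 0, "y": -4, "z": -4, "ax": 0, "ay": 0, "az": 0, "jaw": 0}, {"x": 0, "y": -4, "z": -4, "ax": 0, "ay": 0, "az": 0, "jaw": 0}, {"x": 0, "y": -4, "z": -4, "ax": 0, "ay": 0, "az": 0, "jaw": 0}, {"x": 0, "y": -4, "z": -4, "ax": 0, "ay": 0, "az": 0, "jaw": 0}, {"x": 0, "y": -4, "z": -4, "ax": 0, "ay": 0, "az": 0, "jaw": 0}, {"x": 0, "y": 0, "z": 0, "ax": -9, "ay": 0, "az": 0, "jaw": 0}, {"x": 0, "y": 0, "z": 0, "ax": -9, "ay": 0, "az": 0, "jaw": 0}, {"x": 0, "y": 0, "z": 0, "ax": -9, "ay": 0, "az": 0, "jaw": 0}, {"x": 0, "y": 0, "z": 0, "ax": -9, "ay": 0, "az": 0, "jaw": 0}, {"x": 0, "y": 0, "z": 0, "ax": -9, "ay": 0, "az": 0, "jaw": 0}, {"x": 0, "y": 0, "z": 0, "ax": 0, "ay": 0, "az": 9, "jaw": 0}, {"x": 0, "y": 0, "z": 0, "ax": 0, "ay": 0, "az": 0, "jaw": 0}, {"x": 0, "y": 0, "z": 0, "ax": 0, "ay": 0, "az": 0, "jaw": 0}]'

```text
clock: 18.9
position: [0.5774, -0.0304, 0.4506]
tcp_rot: [[0.935, -0.354, -0.001], [-0.354, -0.935, 0.001], [-0.001, -0.0, -1.0]]
ft_force: [0.1, 0.3, 0.7]
finger_gap: 0.008
```

```bash
python3 - <<'E'
from h import *
go([.3965,.1236,.45]); print(env.sense()['finger_gap'])
# door line in top view: sample top edge (z=.274) of door
ct=cam('top'); cv2.imwrite('pics/door.png',cv2.resize(ct['pixels'][120:320,130:350],None,fx=3,fy=3,interpolation=3)[:,:,::-1])
e0=np.array([.934,-.358]);n0=np.array([-.358,-.934]);H=np.array([.466,.184])
print('pred hinge/edge px', proj(ct,[[*H,.274],[*(H+.277*n0),.274]]).round(1))
E
```

```text
[ 0.5774 -0.0304  0.4506] [-9.6 16.3 75.2  0.  88.5 11.2] tool shift cm [-22.37  -8.     0.08] len 0.23758950177446758
jaw yaw -20.75279358564931 z [-0.001  0.001 -1.   ] rot [[0.935, -0.354, -0.001], [-0.354, -0.935, 0.001], [-0.001, -0.0, -1.0]]
0.008361636977821073
pred hinge/edge px [[219.6 248.9]
 [331.8 291.4]]
```

View pics/door.png

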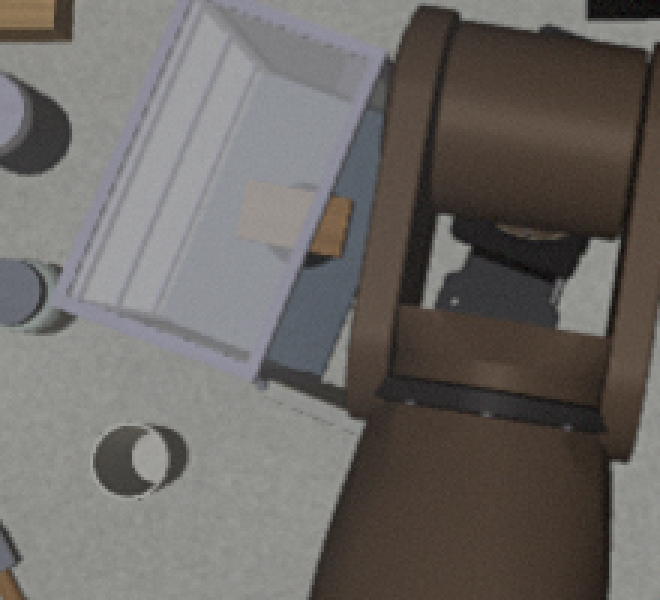

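The panel is still on the dome and the door is still straight out, with the visible part starting at the hinge near crop (262,382). Moving to the door's outer side near the hinge.

Call:
servo_tool --moves '[{"x": -5.6, "y": -2, "z": 0, "ax": 0, "ay": 0, "az": 0, "jaw": 0}, {"x": -5.6, "y": -2, "z": 0, "ax": 0, "ay": 0, "az": 0, "jaw": 0}, {"x": -5.6, "y": -2, "z": 0, "ax": 0, "ay": 0, "az": 0, "jaw": 0}, {"x": -5.6, "y": -2, "z": 0, "ax": 0, "ay": 0, "az": 0, "jaw": 0}, {"x": 0, "y": 0, "z": 0, "ax": 0, "ay": 0, "az": 0, "jaw": 0}, {"x": 0, "y": 0, "z": 5, "ax": 0, "ay": 0, "az": 0, "jaw": 0}, {"x": 0, "y": 0, "z": 5, "ax": 0, "ay": 0, "az": 0, "jaw": 0}, {"x": 0, "y": 0, "z": 5, "ax": 0, "ay": 0, "az": 0, "jaw": 0}, {"x": 0, "y": 0, "z": 5, "ax": 0, "ay": 0, "az": 0, "jaw": 0}, {"x": 0, "y": 0, "z": 0, "ax": 0, "ay": 0, "az": 0, "jaw": 0}, {"x": 0, "y": 0, "z": 0, "ax": 0, "ay": 0, "az": 0, "jaw": 0}]'

```text
clock: 20.32
position: [0.398, 0.124, 0.2525]
tcp_rot: [[0.934, -0.358, 0.002], [-0.358, -0.934, 0.0], [0.001, -0.001, -1.0]]
ft_force: [0.2, 0.4, 0.4]
finger_gap: 0.007
```

```bash
python3 - <<'E'
from h import *
go([.3965,.1236,.247]); s=env.sense();print(s['ft_force'])
e0=s['tcp_rot'][:2,0];n0=s['tcp_rot'][:2,1];d=s['position'][:2]-np.array([.466,.184]);print('X,Y cm',d@e0*100,d@n0*100)
E
```

```text
[0.398  0.124  0.2525] [  8.2   9.5 115.    0.   55.4  29.2] tool shift cm [-0.12  0.09  0.55] len 0.005705935492048434
jaw yaw -20.955859400188224 z [ 0.002  0.    -1.   ] rot [[0.934, -0.358, 0.002], [-0.358, -0.934, 0.0], [0.001, -0.001, -1.0]]
[0.18504858 0.35221997 0.40824182]
X,Y cm -4.207989999355248 8.034169127207088
```

Call:
servo_tool --moves '[{"x": 2.5, "y": 0, "z": 0.5, "ax": 0, "ay": 0, "az": 0, "jaw": 0}, {"x": 0.83, "y": 0.7, "z": 0, "ax": 0, "ay": 0, "az": 0, "jaw": 0}, {"x": 0.83, "y": 0.7, "z": 0, "ax": 0, "ay": 0, "az": 0, "jaw": 0}, {"x": 0.83, "y": 0.7, "z": 0, "ax": 0, "ay": 0, "az": 0, "jaw": 0}, {"x": 1.36, "y": 0.69, "z": 0, "ax": 0, "ay": 0, "az": 0, "jaw": 0}, {"x": 1.36, "y": 0.69, "z": 0, "ax": 0, "ay": 0, "az": 0, "jaw": 0}, {"x": 1.36, "y": 0.69, "z": 0, "ax": 0, "ay": 0, "az": 0, "jaw": 0}, {"x": 1.94, "y": 0.38, "z": 0, "ax": 0, "ay": 0, "az": 0, "jaw": 0}, {"x": 1.94, "y": 0.38, "z": 0, "ax": 0, "ay": 0, "az": 0, "jaw": 0}, {"x": 1.94, "y": 0.38, "z": 0, "ax": 0, "ay": 0, "az": 0, "jaw": 0}, {"x": 2.19, "y": -0.4, "z": 0, "ax": 0, "ay": 0, "az": 0, "jaw": 0}, {"x": 2.19, "y": -0.4, "z": 0, "ax": 0, "ay": 0, "az": 0, "jaw": 0}, {"x": 2.19, "y": -0.4, "z": 0, "ax": 0, "ay": 0, "az": 0, "jaw": 0}, {"x": 1.82, "y": -1.37, "z": 0, "ax": 0, "ay": 0, "az": 0, "jaw": 0}, {"x": 1.82, "y": -1.37, "z": 0, "ax": 0, "ay": 0, "az": 0, "jaw": 0}, {"x": 1.82, "y": -1.37, "z": 0, "ax": 0, "ay": 0, "az": 0, "jaw": 0}, {"x": 0, "y": 0, "z": 0, "ax": 0, "ay": 0, "az": 0, "jaw": 0}]'

```text
clock: 22.45
position: [0.6494, 0.0279, 0.2452]
tcp_rot: [[0.934, -0.357, -0.0], [-0.357, -0.934, 0.0], [-0.0, 0.0, -1.0]]
ft_force: [-0.3, -0.3, -0.6]
finger_gap: 0.004
```

```bash
cat > xy.py <<'E'
from h import *
s=env.sense();print(s['position'],s['ft_force'])
e0=s['tcp_rot'][:2,0];n0=s['tcp_rot'][:2,1];d=s['position'][:2]-np.array([.466,.184]);print('X,Y cm',d@e0*100,d@n0*100,'force x,y',s['ft_force'][:2]@e0,s['ft_force'][:2]@n0)
E
python3 xy.py
```

```text
[0.64943468 0.02785337 0.24520506] [-0.25749568 -0.25747455 -0.61607666]
X,Y cm 22.711023813942983 8.031804660526301 force x,y -0.14853180034289235 0.3324687590354634
```

Call:
servo_tool --moves '[{"x": 0.62, "y": -1.03, "z": 0, "ax": 0, "ay": 0, "az": 0, "jaw": 0}, {"x": 0.62, "y": -1.03, "z": 0, "ax": 0, "ay": 0, "az": 0, "jaw": 0}, {"x": 0.62, "y": -1.03, "z": 0, "ax": 0, "ay": 0, "az": 0, "jaw": 0}, {"x": 0.1, "y": -0.6, "z": 0, "ax": 0, "ay": 0, "az": 0, "jaw": 0}, {"x": 0.1, "y": -0.6, "z": 0, "ax": 0, "ay": 0, "az": 0, "jaw": 0}, {"x": 0, "y": -0.4, "z": 0, "ax": 0, "ay": 0, "az": 0, "jaw": 0}, {"x": 0, "y": 0, "z": 0, "ax": 0, "ay": 0, "az": 0, "jaw": 0}]'

```text
clock: 23.32
position: [0.6842, 0.0647, 0.246]
tcp_rot: [[0.934, -0.357, 0.0], [-0.357, -0.934, 0.0], [-0.0, -0.0, -1.0]]
ft_force: [0.3, -0.9, -0.5]
finger_gap: 0.006
```

```bash
python3 xy.py
```

```text
[0.68419712 0.06466221 0.24604106] [ 0.3130872  -0.93794015 -0.48894531]
X,Y cm 24.64363523919556 3.347557005117946 force x,y 0.627617097596858 0.7641021328820121
```

Y = 3.35 cm and no catch force yet. Continuing in small steps.

Call:
servo_tool --moves '[{"x": 0.1, "y": -0.4, "z": 0, "ax": 0, "ay": 0, "az": 0, "jaw": 0}, {"x": 0.1, "y": -0.4, "z": 0, "ax": 0, "ay": 0, "az": 0, "jaw": 0}, {"x": 0, "y": -0.3, "z": 0, "ax": 0, "ay": 0, "az": 0, "jaw": 0}, {"x": 0, "y": 0, "z": 0, "ax": 0, "ay": 0, "az": 0, "jaw": 0}]'

```text
clock: 23.82
position: [0.6896, 0.0737, 0.246]
tcp_rot: [[0.934, -0.358, -0.001], [-0.358, -0.934, -0.001], [-0.001, 0.001, -1.0]]
ft_force: [-3.7, -2.6, 0.7]
finger_gap: 0.005
```

```bash
python3 xy.py
```

```text
[0.68963584 0.07369309 0.24600188] [-3.66520319 -2.58272727  0.66136374]
X,Y cm 24.829789888774734 2.299344637928037 force x,y -2.49854467050966 3.72309430729106
```

Call:
servo_tool --moves '[{"x": 0, "y": -0.2, "z": 0, "ax": 0, "ay": 0, "az": 0, "jaw": 0}, {"x": 0, "y": -0.2, "z": 0, "ax": 0, "ay": 0, "az": 0, "jaw": 0}, {"x": 0, "y": 0, "z": 0, "ax": 0, "ay": 0, "az": 0, "jaw": 0}]'

```text
clock: 24.2
position: [0.6913, 0.0774, 0.246]
tcp_rot: [[0.934, -0.358, -0.001], [-0.358, -0.934, -0.0], [-0.0, 0.001, -1.0]]
ft_force: [-2.7, -4.2, 0.6]
finger_gap: 0.004
```

Call:
servo_tool --moves '[{"x": 0, "y": -0.2, "z": 0, "ax": 0, "ay": 0, "az": 0, "jaw": 0}, {"x": 0, "y": -0.2, "z": 0, "ax": 0, "ay": 0, "az": 0, "jaw": 0}, {"x": 0, "y": 0, "z": 0, "ax": 0, "ay": 0, "az": 0, "jaw": 0}]'

```text
clock: 24.58
position: [0.6932, 0.0818, 0.246]
tcp_rot: [[0.934, -0.357, 0.001], [-0.357, -0.934, 0.0], [0.0, -0.001, -1.0]]
ft_force: [-0.3, -1.0, -0.0]
finger_gap: 0.009
```

```bash
python3 xy.py
```

```text
[0.69316618 0.0817683  0.24603044] [-0.34990156 -1.02962734 -0.00427755]
X,Y cm 24.870010039466266 1.4284351488909954 force x,y 0.04122382265516422 1.08667552151406
```

The force fell from about 5 N to about 1 N, so it looks like it snapped over. A small extra push to confirm it has seated, then backing away.

Call:
servo_tool --moves '[{"x": 0, "y": -0.15, "z": 0, "ax": 0, "ay": 0, "az": 0, "jaw": 0}, {"x": 0, "y": -0.1, "z": 0, "ax": 0, "ay": 0, "az": 0, "jaw": 0}, {"x": 0, "y": 0, "z": 0, "ax": 0, "ay": 0, "az": 0, "jaw": 0}]'

```text
clock: 24.95
position: [0.6937, 0.0831, 0.2461]
tcp_rot: [[0.934, -0.358, -0.0], [-0.358, -0.934, -0.001], [-0.0, 0.001, -1.0]]
ft_force: [-1.6, -4.8, 1.0]
finger_gap: 0.005
```

```bash
python3 xy.py
```

```text
[0.69366268 0.08310513 0.24605577] [-1.55515911 -4.76274045  1.01643271]
X,Y cm 24.869154193949967 1.2750897027911199 force x,y 0.25204172664596824 5.003864647071297
```

Call:
servo_tool --moves '[{"x": 0, "y": -0.15, "z": 0, "ax": 0, "ay": 0, "az": 0, "jaw": 0}, {"x": 0, "y": 0, "z": 0, "ax": 0, "ay": 0, "az": 0, "jaw": 0}]'

```text
clock: 25.2
position: [0.6937, 0.0832, 0.2461]
tcp_rot: [[0.934, -0.358, -0.002], [-0.358, -0.934, -0.003], [-0.001, 0.003, -1.0]]
ft_force: [-6.3, -13.1, 1.1]
finger_gap: 0.002
```

```bash
python3 xy.py
```

```text
[0.69369989 0.08318103 0.24606233] [ -6.3184223  -13.05429852   1.14206903]
X,Y cm 24.870484454622282 1.2553060715428943 force x,y -1.2222666307619283 14.451317677232128
```

It's against the hard stop: 14 N with no further travel. Backing off, then a final look.

Call:
servo_tool --moves '[{"x": 0, "y": 0.3, "z": 0, "ax": 0, "ay": 0, "az": 0, "jaw": 0}, {"x": 0, "y": 2, "z": 0, "ax": 0, "ay": 0, "az": 0, "jaw": 0}, {"x": 0, "y": 5, "z": 0, "ax": 0, "ay": 0, "az": 0, "jaw": 0}, {"x": 2, "y": 5, "z": -2, "ax": 0, "ay": 0, "az": 0, "jaw": 0}, {"x": 0, "y": 5, "z": -3, "ax": 0, "ay": 0, "az": 0, "jaw": 0}, {"x": 0, "y": 5, "z": -3, "ax": 0, "ay": 0, "az": 0, "jaw": 0}, {"x": 0, "y": 5, "z": -3, "ax": 0, "ay": 0, "az": 0, "jaw": 0}, {"x": 0, "y": 5, "z": 0, "ax": 0, "ay": 0, "az": 0, "jaw": 0}, {"x": 0, "y": 0, "z": 0, "ax": 0, "ay": 0, "az": 0, "jaw": 0}, {"x": 0, "y": 0, "z": 0, "ax": 0, "ay": 0, "az": 0, "jaw": 0}, {"x": 0, "y": 0, "z": 0, "ax": 0, "ay": 0, "az": 0, "jaw": 0}]'

```text
clock: 26.58
position: [0.5978, -0.2226, 0.3558]
tcp_rot: [[0.934, -0.356, -0.0], [-0.356, -0.934, 0.0], [-0.0, -0.0, -1.0]]
ft_force: [0.2, -0.0, -0.2]
finger_gap: 0.008
```

```bash
python3 - <<'E'
from h import *
cs,ct=cam('scene'),cam('top')
s=env.sense(); print(s['position'],s['qd'].round(2))
im=np.hstack([cv2.resize(i,None,fx=2.6,fy=2.6,interpolation=3) for i in(cs['pixels'][70:290,190:340],ct['pixels'][100:320,145:295])])
cv2.imwrite('pics/fin.png',im[:,:,::-1])
E
```

```text
[ 0.59783976 -0.22263435  0.35586984] [-0.2   0.09 -0.1   0.01 -0.01 -0.08]
```

View pics/fin.png

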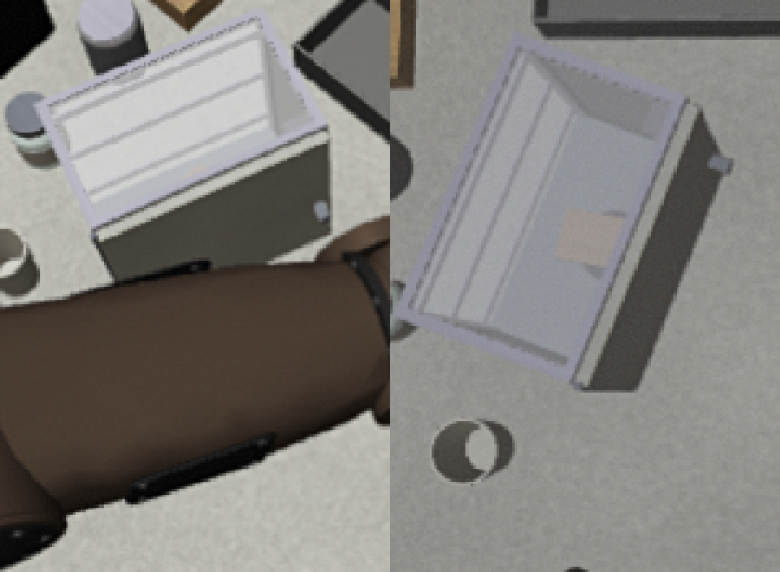

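The door is shut flush and staying shut, with its top edge parallel to the cabinet front (top crop (580,385) to (693,105)). The panel is still on the dome at (590,238). Handing in.

```bash
python3 -c "
from h import *
print(ticket.sign_off())"
```

```text
the job is handed in; nothing more can be done
None
```

The panel is balanced on the domed stand, the cabinet door is shut on its catch, and the job is handed in at about 26.6 s of the 69 s allowed. The hand-in reported no verdict.

- **Panel:** I picked it up at a 45° tilt, carried it in through the open front, set it on the dome and let go slowly. The last measurement before release put its centre within about 3 mm of the dome. After I backed out it looked level and balanced.
- **Door:** I pushed it shut with closed fingers. The force reached about 5 N, fell to about 1 N as the catch snapped over, then rose to 14 N against the hard stop. The measured force stayed below the stated 8 to 12 N because I only read it between steps.
- **Last picture:** About 1.4 s after the final push the door was still flush, the panel was on the dome and the robot was clear of everything. The cup looked unmoved.

**What I did not check:** I measured no exact door angle or panel tilt after closing, and judged both by eye from that picture. The disc and strip were outside that last crop, but the arm never went near them after the pick. One automatic centring check failed because of low contrast through the roof, and I redid it with a lower threshold.

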